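# Clamp the gold candle holder in its vise

## Robot

A 6-joint arm with a two-finger parallel gripper is mounted at the origin on the work surface. World frame = base frame: x ahead of the robot, y to its left, z up, the work surface at z = 0. Lengths are in m, angles in rad, forces in N, time in s.
With the tool pointing down it reaches from about 0.375 to 0.9 m from the base axis. Payload 3.1 kg.
Tool frame: the origin (TCP) lies at the centre of the arm's flange, where the gripper is bolted on; the fingertips stand 182 mm ahead of it and the grasp point (between the pads) lies 164 mm ahead of it; z points along the fingers, y is the line along which they close (so a half turn about z gives the same grasp; the last joint's range is limited). The gripper opens to 87 mm and grips with 3 to 60 N. Pads are 19 mm wide; open, the fingers measure 117 mm over their backs; the gripper's body (75 mm by 190 mm) begins 51 mm behind the grasp point.
Start: joints at [1.139, 0.527, 1.433, -0, 1.181, -0.178], TCP at [0.157, 0.605, 0.405] pointing down, gripper open.
Joint ranges: [-3.08, 3.08], [-0.75, 2.2], [0.22, 2.44], [-1.43, 4.57], [0, 2.65], [-2.85, 2.85]. Speed limits (rad/s): [2.79, 2.79, 3.14, 3.14, 3.14, 3.14].

## Interface

Orientations are given as a unit quaternion [x, y, z, w].
In Python, from rig import * gives the robot as it stands.
- The arm moves only by the tool move_arm, never from a script. Its argument "commands" is a list that holds one entry, the list of rows, each a list of 6 numbers: the shift along the tool's x, y, z in units of 40 mm (1.0 is 40 mm), then the turn, a rotation vector about the tool's x, y, z in rad. A call has 1 to 12 rows; each row is the pose to reach, as a shift and turn from the pose commanded when the call began, along the tool's axes at that moment; what a row does not reach only later rows make up. A row lasts 1/8 s, in which the tool goes at most 62.5 mm and 10.7 degrees, less where a joint would pass 70% of its speed; a pose out of reach is approached as far as the arm can. A call with a gripper value outside its range is refused whole. "claw" is the closure, from -1 (fully open) to 1 (shut), so that 0 is half open, set as the call begins (left out, the last holds). The fingers move at their own pace and stop on an object; "squeeze" is the grip in N (left out, the last holds). Time passes only in rows, so rows that repeat a pose let the fingers close. It gives the time, the measured TCP pose, the force, the opening and the grip force at its end, in the units of the state.
- get_obs(): the state, without advancing time (a new reading comes with each control period).
- camera(name): name is "scene" or "top" or "wrist"; returns a dict with "pixels" (400x640x3 uint8, blue, green, red), "range_z" (400x640 float32, m along the optical axis (not along the pixel's ray), 0 where there is no reading), "camera_matrix" (3x3 intrinsics, pixels), "D" ([k1, k2, p1, p2, k3] as OpenCV has them; the pictures are not rectified), "extrinsics" (4x4, takes a point from world to camera coordinates). Camera axes: x right, y up, looking along -z (the intrinsics and any distortion apply to the point x, -y, -z); pixel columns grow to the right and rows downward; lengths in m; the calibration is good to about 2 mm. A picture is of the moment at which its call begins.
- hand_in(): hands the job in; it is judged then, once.
The state is a dict: "time": time; "q": joint angles; "joint_velocities": joint speeds; "joint_torque": joint torques, N m; "position": TCP position; "tool_rot": TCP orientation; "ft_force": force on the tool from outside, world axes, zero at the start; "moment": the same for the moment, N m; "grip_width": finger opening in m; "grip_force": force on a finger pad.
Only numpy, scipy, OpenCV 4.12 (cv2) and the standard library are available. Lean on these libraries where they do the work, as an engineer would, in place of code of your own. Each camera call takes 0.05 s, during which the arm holds its last target. There are 200 camera calls.

## Task

Two alike blue bench vises stand on the table, each with a piece standing loose between its open jaws. Crank the red-knobbed handle of the vise that has the gold candle holder clockwise, seen from above, until the holder is clamped firmly and upright between the two jaws, then let go. Leave the other vise, the one with the dark wooden foot, as it is.

Things in the scene. Friction and masses are not known exactly. Their poses are not given: they have to be found in the camera images.
- gold_vise: Blue vise that has the candle holder, 265 x 90 mm. Origin: on the table under the vertical crank axis; z up, x towards the jaws. Fixed jaw face at x = 165 mm. Moving jaw face at x = 95 mm when the crank arm points to -x, plus 10 mm per rad clockwise from there. Jaw tops z = 80 mm, bed z = 30 mm. Friction keeps the crank where left; about 5 N at the knob turns it, firm clamping 5 to 10 N more.
- gold_knob (a point): Mid-height of that vise's upright red knob (22 mm dia., z = 108 to 158 mm, 55 mm from the crank axis, spins freely so a grip need not turn). In the vise's frame it starts 100 to 180 deg counterclockwise from +x and goes clockwise via +y to 15 deg past +x, where the jaws meet the holder; 10 to 20 deg more makes it firm, the pull growing steadily. Crank arm below it: z = 98 to 107 mm.
- candle_holder: Gold candle holder standing loose on the vise bed: brass block 36 mm thick along the slide (its x), 56 mm wide, 44 mm high, with a round cup ringed with glass beads; 76 mm high in all (top at z = 106 mm), 0.3 to 0.6 kg. Origin: centre of its underside. It starts 4 to 11 mm short of the fixed jaw; the moving jaw pushes it there (origin at x = 147 mm in the vise's frame).
- wood_knob (a point): The same point on the red knob of the other, alike blue vise, which has the dark wooden foot between its jaws. To be left alone.
Mind the look-alikes: they are no part of the job. Leave any pink look-alike of the candle_holder alone.

How it is judged:
By the outcome, as a careful person would: the job done as asked, in the order asked, and still so for the second after the job is handed in, with the robot touching nothing.
It also fails if it takes over 38 s, if anything falls off the work surface, if the arm or the gripper's body presses on something with over 40 N, if the wrist force passes 120 N, or if a joint passes its speed limit or range.

## Working session

There is one attempt and no reset: what is moved stays moved. The work goes in short steps, Python scripts to look and compute and a tool call to move; the robot and the scene stay as the last step left them, time stands still between calls to the robot, and variables do not carry over. Pictures are saved under pics/ and viewed, at most 10 in all, crops included, and the job is handed in when it is done.

Besides the shell and the picture viewer there is one more tool, called as name([rows], argument=value, ...), one row to a line, values as JSON. move_arm: Moves the arm, as the interface text tells. Its arguments: {"type":"object","properties":{"commands":{"type":"array","items":{"type":"array","items":{"type":"array","items":{"type":"number"}}}},"claw":{"type":"number"},"squeeze":{"type":"number"}},"required":["commands"]}

```bash
ls; mkdir -p pics; cat > h.py <<'E'
from rig import *
import numpy as np, cv2
def shot(n):
    c=camera(n); return c
def cloud(c):
    # world point for each pixel using range_z
    h,w=c["range_z"].shape
    u,v=np.meshgrid(np.arange(w),np.arange(h))
    p=cv2.undistortPoints(np.stack([u,v],-1).reshape(-1,1,2).astype(np.float64),c["camera_matrix"],c["D"]).reshape(h,w,2)
    z=c["range_z"]
    P=np.stack([p[...,0]*z,-p[...,1]*z,-z,np.ones_like(z)],-1)
    return (P@np.linalg.inv(c["extrinsics"]).T)[...,:3]
E
python3 - <<'E'
from h import *
for n in("top","scene"):
    c=camera(n); cv2.imwrite(f"pics/{n}0.png",c["pixels"])
    np.savez(f"{n}0.npz",**c)
print(get_obs())
E
```

```text
pics
{'time': 0.1, 'q': array([ 1.13849711e+00,  5.28394070e-01,  1.43371872e+00, -3.92753479e-05,
        1.18143899e+00, -1.78488119e-01]), 'joint_velocities': array([-0.00140107, -0.00201899, -0.00128055,  0.00062594,  0.00011755,
       -0.00094824]), 'joint_torque': array([ 1.80481161e-04, -4.40987027e+01, -1.77149963e+01,  6.34567696e-02,
        5.34392288e-02, -3.36682626e-05]), 'position': array([0.15677896, 0.604716  , 0.40387397]), 'tool_rot': array([ 1.26557717e-01,  9.91958761e-01, -9.39700193e-04, -2.77204466e-04]), 'ft_force': array([-0.44810004, -0.003143  ,  0.75761443]), 'moment': array([-0.01603877,  0.03172714, -0.04360597]), 'grip_force': 0.0, 'grip_width': 0.08701689889775459}
```

View pics/top0.png

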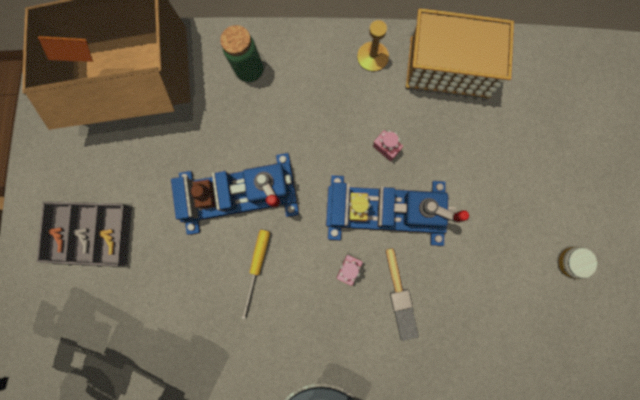

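View pics/scene0.png

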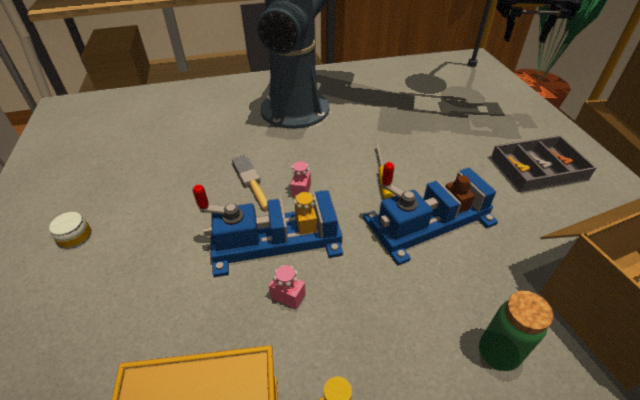

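```bash
python3 - <<'E'
from h import *
out=[]
for n in("top","scene"):
    c=dict(np.load(f"{n}0.npz")); P=cloud(c); im=c["pixels"]; hsv=cv2.cvtColor(im,cv2.COLOR_BGR2HSV)
    H,S,V=cv2.split(hsv)
    print(n,c["camera_matrix"][0,0],np.linalg.inv(c["extrinsics"])[:3,3])
    for nm,m in dict(red=((H<6)|(H>174))&(S>200)&(V>90),gold=(H>18)&(H<32)&(S>150)&(V>90),blue=(H>100)&(H<125)&(S>130)).items():
        k,l,s,ce=cv2.connectedComponentsWithStats(m.astype(np.uint8))
        for i in range(1,k):
            if s[i,4]>25:
                q=P[l==i]; q=q[q[:,2]>-.05]
                if len(q): print(nm,s[i],ce[i].round(1),"med",np.median(q,0).round(4),"min",q.min(0).round(3),"max",q.max(0).round(3))
            if nm=="blue" and s[i,4]>2000 and n=="top":
                q=P[l==i]
                for lo,hi in((.07,.09),(.085,.12),(.0,.02)):
                    a=q[(q[:,2]>lo)&(q[:,2]<hi)]
                    if len(a)>20:print("  band",lo,cv2.minAreaRect(a[:,:2].astype(np.float32)*1000),len(a), np.median(a[:,2]))
a=cv2.imread("pics/top0.png")[170:250,310:490]; b=cv2.imread("pics/scene0.png")[170:280,180:360]
a=cv2.resize(a,(720,320),interpolation=2);b=cv2.resize(b,(440,270),interpolation=2)
b=cv2.copyMakeBorder(b,0,0,0,280,0)
cv2.imwrite("pics/crop0.png",np.vstack([a,b]))
E
```

```text
top 393.40119005341313 [ 0.39465781 -0.01831217  0.88647502]
gold [413   9  38  63 253] [423.1  44.3] med [ 0.8254 -0.1835  0.1185] min [ 0.775 -0.248  0.063] max [ 0.915 -0.171  0.123]
gold [438  12  26   4  40] [449.6  13.5] med [ 0.9063 -0.2491  0.1181] min [ 0.903 -0.28   0.115] max [ 0.91  -0.226  0.122]
gold [465  15  28   5  36] [478.7  17.1] med [ 0.9007 -0.3103  0.1178] min [ 0.897 -0.342  0.116] max [ 0.905 -0.284  0.122]
gold [500  20  13  24  53] [509.2  29. ] med [ 0.8788 -0.3804  0.1182] min [ 0.395 -0.386  0.115] max [ 0.897 -0.018  0.886]
gold [371  22  14  15 170] [377.6  28.9] med [ 0.8617 -0.0972  0.1238] min [ 0.395 -0.11   0.12 ] max [ 0.879 -0.018  0.886]
gold [359  43  13  14  95] [364.7  49.8] med [ 0.8777 -0.0785  0.0063] min [ 0.859 -0.093  0.003] max [ 0.897 -0.064  0.022]
gold [452  50  60  29 161] [487.7  70.9] med [ 0.7726 -0.3312  0.1185] min [ 0.764 -0.379  0.111] max [ 0.827 -0.251  0.123]
gold [374  58   8  12  31] [377.   64.8] med [ 0.8394 -0.1073  0.0066] min [ 0.83  -0.117  0.002] max [ 0.854 -0.1    0.013]
gold [100 231  13  22  82] [106.9 237.8
[... 2265 characters left out ...]
 -0.2438  0.1142] min [ 0.764 -0.382  0.01 ] max [ 1.034 -0.156  0.641]
gold [320 377  32  23 569] [337.  389.2] med [ 0.8639 -0.0989  0.1248] min [ 0.804 -0.156 -0.002] max [ 1.034 -0.064  0.641]
blue [ 364  168  133   96 4235] [426.8 217.3] med [0.558  0.162  0.0465] min [ 0.459 -0.156  0.001] max [1.034 0.342 0.641]
blue [ 211  191  131   85 4579] [268.5 235.1] med [ 0.5283 -0.1632  0.045 ] min [ 0.457 -0.265  0.002] max [ 1.034 -0.004  0.641]
blue [285 213  10   4  35] [289.8 214.5] med [ 0.4613 -0.0957  0.0302] min [ 0.456 -0.106  0.028] max [ 0.467 -0.086  0.032]
blue [287 221  11  12 112] [291.5 226.7] med [ 0.4964 -0.0982  0.0299] min [ 0.48  -0.112  0.027] max [ 0.535 -0.088  0.061]
```

View pics/crop0.png

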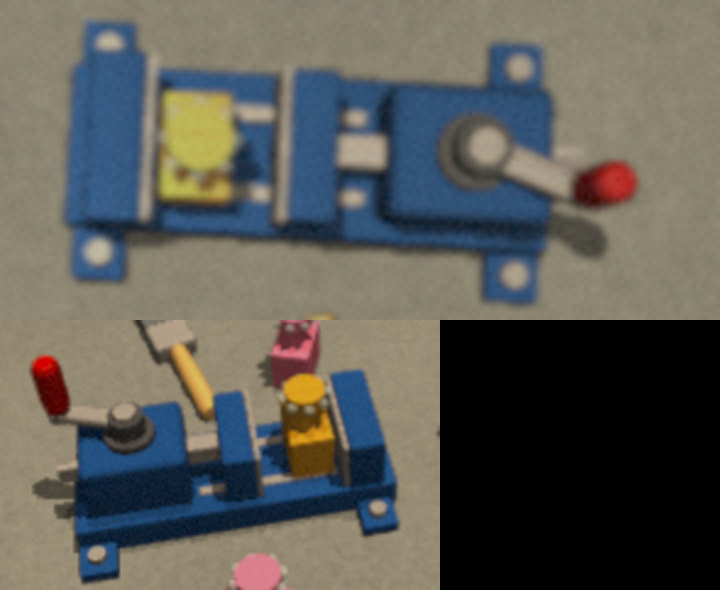

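The crop shows the gold holder at top-view px (360,207), clamped by the vise whose crank axis is at (431,207) and knob at (461,215). The other vise at (235,190) holds the brown foot, with its knob at (272,199). The pink look-alikes at (388,145) and (350,270) stand outside both vises. The right-hand vise is the one meant. Next I'll measure its frame.

```bash
python3 - <<'E'
from h import *
c=dict(np.load("top0.npz")); P=cloud(c); im=c["pixels"]; hsv=cv2.cvtColor(im,cv2.COLOR_BGR2HSV)
ok=c["range_z"]>0
R=np.zeros(ok.shape,bool); R[165:255,318:480]=1
def show(n,m):
    q=P[m]; print(n,len(q),q.mean(0).round(4),np.median(q,0).round(4),q.min(0).round(4),q.max(0).round(4))
m=R&ok&(P[...,2]>.068)&(P[...,2]<.09)
q=P[m]; r=cv2.minAreaRect(q[:,:2].astype(np.float32)*1000); print(r); 
# by blob
k,l,s,ce=cv2.connectedComponentsWithStats(m.astype(np.uint8))
for i in range(1,k):
    if s[i,4]>60: a=P[l==i]; print(s[i],cv2.minAreaRect(a[:,:2].astype(np.float32)*1000),a[:,:2].mean(0),np.median(a[:,2]))
H,S,V=cv2.split(hsv)
hub=R.copy(); hub[:,:405]=0; hub[:,447:]=0
for lo,hi in((.085,.092),(.092,.1),(.1,.107),(.107,.13)):
    mm=hub&ok&(P[...,2]>lo)&(P[...,2]<hi)
    if mm.sum(): show(("hub",lo),mm)
red=R&((H<8)|(H>172))&(S>150)
show("red",red&ok&(P[...,2]>.1))
feet=R&ok&(P[...,2]>.004)&(P[...,2]<.02)&(H>100)&(H<125)&(S>120)
k,l,s,ce=cv2.connectedComponentsWithStats(feet.astype(np.uint8))
for i in range(1,k):
    if s[i,4]>15: print("foot",s[i],P[l==i].mean(0).round(4))
# scene red
c=dict(np.load("scene0.npz")); P=cloud(c); hsv=cv2.cvtColor(c["pixels"],cv2.COLOR_BGR2HSV);H,S,V=cv2.split(hsv)
m=np.zeros(H.shape,bool); m[175:215,185:215]=1
m&=((H<8)|(H>172))&(S>150)&(P[...,2]>.1)&(P[...,2]<.17); show("scene red",m)
a=P[m]
for lo in np.arange(.105,.16,.01):
    b=a[(a[:,2]>=lo)&(a[:,2]<lo+.01)]; print(lo,len(b),b.mean(0) if len(b) else 0)
E
```

```text
((496.4454650878906, -127.6625747680664), (240.8961181640625, 89.9255142211914), 89.39514923095703)
[330 182  19  44 704] ((497.5478210449219, -24.844579696655273), (33.962947845458984, 90.04647827148438), 88.2975845336914) [ 0.49697006 -0.02475208] 0.0787186747740432
[379 187  16  39 579] ((494.74298095703125, -123.46470642089844), (30.238210678100586, 80.11161804199219), 88.37931060791016) [ 0.49433322 -0.12278834] 0.07870973041507967
[ 405  191   43   36 1063] ((492.3851013183594, -205.66932678222656), (85.59471130371094, 70.56352233886719), 88.32356262207031) [ 0.4908908  -0.20097794] 0.08372022379802713
[350 193  18   9  61] ((512.4834594726562, -65.04438018798828), (16.888395309448242, 35.6837272644043), 1.6364818811416626) [ 0.5165153  -0.06278418] 0.0724443830999405
[350 207  17  13 120] ((478.6302490234375, -64.5811538696289), (25.281949996948242, 33.50486373901367), 0.594071090221405) [ 0.47321805 -0.06343225] 0.0727582204744614
('hub', 0.085) 269 [ 0.4899 -0.2021  0.0874] [ 0.4865 -0.1984  0.0863] [ 0.4595 -0.2443  0.085 ] [ 0.5258 -0.1679  0.092 ]
('hub', 0.092) 22 [ 0.49
[... 381 characters left out ...]
98 -0.2531  0.1554] [ 0.4622 -0.2654  0.1225] [ 0.4793 -0.2465  0.1608]
foot [433 182   6  10  33] [ 0.55   -0.2395  0.0106]
foot [329 227  12  13  74] [ 0.4391 -0.0167  0.0109]
foot [431 232  13  13  65] [ 0.4336 -0.2421  0.0109]
scene red 247 [ 0.4791 -0.2599  0.1396] [ 0.4802 -0.2598  0.1416] [ 0.4656 -0.2701  0.1093] [ 0.484  -0.251   0.1601]
0.105 15 [ 0.48016238 -0.25881918  0.1124629 ]
0.11499999999999999 37 [ 0.48061734 -0.25949064  0.12033856]
0.12499999999999999 43 [ 0.48058281 -0.25976277  0.12943252]
0.13499999999999998 43 [ 0.4807004  -0.2592315   0.13983308]
0.14499999999999996 56 [ 0.48003448 -0.26015442  0.1504103 ]
0.15499999999999997 53 [ 0.47445205 -0.26071778  0.1575306 ]
```

```bash
cat >> h.py <<'E'
from scipy.spatial.transform import Rotation as Ro
A=np.array([.4923,-.2065]); YV=np.deg2rad(88.35)
def knob(deg,r=.055):
    t=np.deg2rad(deg)+YV; return A+r*np.array([np.cos(t),np.sin(t)])
def rel(Pw,R,p):  # world TCP target -> tool shift units from commanded pose (R,p)
    return (R.inv().apply(np.asarray(Pw)-p)/.04).round(3)
E
python3 - <<'E'
from h import *
R=Ro.from_quat([.12653,.99196,0,0]); p=np.array([.157,.605,.405]) 
k=knob(158); print(k)
for w in ([.32,.45,.4],[.42,.25,.4],[.45,0,.4],[*k,.37]): print(w,rel(w,R,p))
E
```

```text
[ 0.47023683 -0.25688072]
[0.32, 0.45, 0.4] [-4.917 -2.728  0.125]
[0.42, 0.25, 0.4] [-8.592 -6.94   0.125]
[0.45, 0, 0.4] [-10.887 -12.802   0.125]
[np.float64(0.4702368293456144), np.float64(-0.2568807155633528), 0.37] [-12.989 -18.891   0.875]
```

move_arm([
  [[-2.45, -1.35, 0.1, 0, 0, 0.17], [-4.9, -2.7, 0.1, 0, 0, 0.35], [-6.2, -4.2, 0.1, 0, 0, 0.52], [-7.4, -5.6, 0.1, 0, 0, 0.69], [-8.6, -6.95, 0.1, 0, 0, 0.87], [-9.2, -8.4, 0.1, 0, 0, 1.04], [-9.8, -9.9, 0.1, 0, 0, 1.22], [-10.4, -11.4, 0.1, 0, 0, 1.39], [-10.9, -12.8, 0.1, 0, 0, 1.56], [-11.5, -14.3, 0.3, 0, 0, 1.74], [-12.1, -15.8, 0.5, 0, 0, 1.74], [-12.6, -17.3, 0.7, 0, 0, 1.74]],
], claw=0, squeeze=40)

```text
time: 1.6
position: [0.4537, -0.0617, 0.3883]
tool_rot: [0.84, 0.543, 0.0, 0.0]
ft_force: [0.9, 0.3, -0.5]
grip_width: 0.0438
grip_force: 0.0
```

move_arm([
  [[0, 0, 0, 0, 0, 0]],
])

```text
time: 1.72
position: [0.4546, -0.0638, 0.3881]
tool_rot: [0.842, 0.54, 0.0, 0.001]
ft_force: [-1.0, 0.2, 0.9]
grip_width: 0.0433
grip_force: 0.0
```

```bash
python3 - <<'E'
from h import *
o=get_obs(); R=Ro.from_quat(o["tool_rot"]); print(R.as_matrix().round(3),o["position"],o["q"].round(2))
R0=Ro.from_quat([.12653,.99196,0,0]); p0=np.array([.157,.605,.405])
pc=p0+R0.apply(np.array([-12.6,-17.3,.7])*.04); Rc=R0*Ro.from_rotvec([0,0,1.74]); print("cmd",pc)
print(rel([*knob(158),.30],Rc,pc),rel([*knob(158),.30],Rc,o["position"]),rel([*knob(158),.34],Rc,pc))
E
```

```text
[[ 0.417  0.909  0.001]
 [ 0.909 -0.417 -0.001]
 [-0.001  0.001 -1.   ]] [ 0.45458466 -0.06383899  0.38806944] [-0.38  0.33  1.85 -0.    0.96  0.05]
cmd [ 0.47115146 -0.19135976  0.377     ]
[-1.503  0.651  1.925] [-4.24   2.338  2.202] [-1.503  0.651  0.925]
```

move_arm([
  [[-1.3, 0.7, 0.2, 0, 0, 0], [-2.6, 1.4, 0.4, 0, 0, 0], [-3.9, 2.1, 0.6, 0, 0, 0], [-4.24, 2.34, 0.7, 0, 0, 0], [-4.24, 2.34, 0.7, 0, 0, 0]],
])

```text
time: 2.35
position: [0.4694, -0.2522, 0.3598]
tool_rot: [0.84, 0.543, -0.0, -0.001]
ft_force: [-0.1, 0.5, -0.3]
grip_width: 0.0435
grip_force: 0.0
```

```bash
python3 - <<'E'
from h import *
o=get_obs(); R=Ro.from_quat(o["tool_rot"]); print(o["position"],o["tool_rot"])
for n in("wrist","scene"):
    c=camera(n); P=cloud(c); H,S,V=cv2.split(cv2.cvtColor(c["pixels"],cv2.COLOR_BGR2HSV))
    cv2.imwrite(f"pics/{n}1.png",c["pixels"])
    m=((H<8)|(H>172))&(S>150)&(P[...,2]>.105)&(P[...,2]<.17)&(P[...,1]<-.15)
    a=P[m]; print(n,len(a))
    for lo in (.105,.12,.135,.15,.157):
        b=a[(a[:,2]>=lo)&(a[:,2]<lo+.015)]
        if len(b): print(lo,len(b),b.mean(0).round(4),b.min(0).round(4),b.max(0).round(4))
k=knob(158); print(k,rel([*k,.301],R,o["position"]))
E
```

```text
[ 0.46944332 -0.25224242  0.35978906] [ 8.39991549e-01  5.42598327e-01 -4.18497654e-05 -1.11881201e-03]
wrist 1416
0.105 37 [ 0.4743 -0.2493  0.118 ] [ 0.4666 -0.2552  0.115 ] [ 0.4822 -0.2478  0.1198]
0.12 202 [ 0.4754 -0.2501  0.1277] [ 0.4642 -0.2568  0.1203] [ 0.4833 -0.2476  0.1345]
0.135 261 [ 0.4753 -0.2502  0.1429] [ 0.4631 -0.2571  0.135 ] [ 0.4833 -0.2476  0.15  ]
0.15 916 [ 0.4732 -0.2564  0.1558] [ 0.4625 -0.2672  0.15  ] [ 0.4831 -0.2479  0.1593]
0.157 318 [ 0.4725 -0.258   0.1575] [ 0.4648 -0.2658  0.157 ] [ 0.4806 -0.2506  0.1593]
scene 242
0.105 37 [ 0.4804 -0.2599  0.1153] [ 0.4764 -0.2687  0.1091] [ 0.4831 -0.2517  0.1199]
0.12 63 [ 0.48   -0.2595  0.1274] [ 0.471  -0.27    0.1205] [ 0.4847 -0.2504  0.1349]
0.135 75 [ 0.48   -0.2597  0.1425] [ 0.4699 -0.2713  0.1352] [ 0.4849 -0.2508  0.1498]
0.15 67 [ 0.4777 -0.2601  0.155 ] [ 0.4664 -0.2703  0.15  ] [ 0.4835 -0.2517  0.1599]
0.157 20 [ 0.4749 -0.2595  0.158 ] [ 0.4664 -0.2684  0.157 ] [ 0.4781 -0.2544  0.1599]
[ 0.47023683 -0.25688072] [-0.099  0.069  1.469]
```

View pics/wrist1.png

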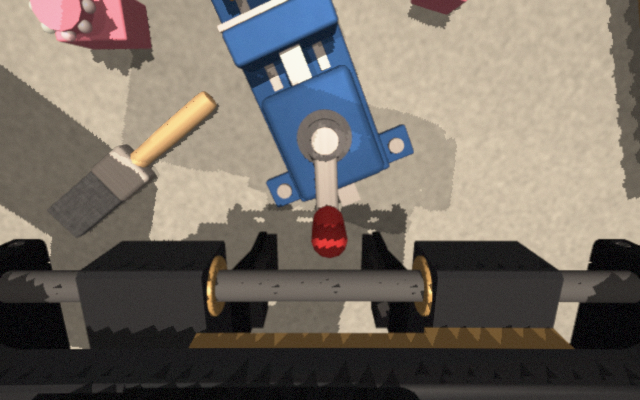

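move_arm([
  [[-0.11, 0.14, 0.3, 0, 0, 0], [-0.11, 0.14, 0.8, 0, 0, 0], [-0.11, 0.14, 1.3, 0, 0, 0], [-0.11, 0.14, 1.47, 0, 0, 0], [-0.11, 0.14, 1.47, 0, 0, 0]],
])

```text
time: 3.08
position: [0.4728, -0.2584, 0.3012]
tool_rot: [0.84, 0.543, -0.0, -0.001]
ft_force: [-0.6, -0.1, 0.2]
grip_width: 0.0437
grip_force: 0.0
```

move_arm([
  [[0, 0, 0, 0, 0, 0], [0, 0, 0, 0, 0, 0], [0, 0, 0, 0, 0, 0]],
], claw=1, squeeze=40)

```text
time: 3.45
position: [0.4726, -0.259, 0.3021]
tool_rot: [0.84, 0.543, -0.0, 0.0]
ft_force: [-3.0, 0.9, 4.7]
grip_width: 0.0213
grip_force: 22.1
```

```bash
python3 - <<'E'
from h import *
o=get_obs(); print(o["position"],o["tool_rot"],o["ft_force"],o["grip_width"],o["grip_force"])
c=camera("wrist"); P=cloud(c); H,S,V=cv2.split(cv2.cvtColor(c["pixels"],cv2.COLOR_BGR2HSV))
d=np.hypot(P[...,0]-A[0],P[...,1]-A[1])
for lo,hi,n in((.111,.12,.013),(.081,.095,.03)):
    m=(P[...,2]>lo)&(P[...,2]<hi)&(d<n)&(S<80); a=P[m]
    if len(a)>10: print(lo,len(a),a.mean(0),a.min(0),a.max(0),cv2.minEnclosingCircle(a[:,:2].astype(np.float32)*1000))
p=o["position"][:2]-A; print(np.hypot(*p),np.rad2deg(np.arctan2(p[1],p[0])-YV)%360)
E
```

```text
[ 0.47261325 -0.25895658  0.30208025] [ 8.39771981e-01  5.42939234e-01 -8.72268214e-05  2.87744341e-05] [-3.00847869  0.91397165  4.67867871] 0.02126903892237356 22.137654754333198
0.111 999 [ 0.49276632 -0.20744124  0.11216318] [ 0.48381458 -0.21641717  0.11100388] [ 0.5015603  -0.19861958  0.1146195 ] ((492.6957092285156, -207.6050262451172), 9.041439056396484)
0.081 1538 [ 0.4946259  -0.20298674  0.08989792] [ 0.47142944 -0.22902586  0.08262652] [ 0.51249071 -0.1877662   0.09224505] ((490.1622619628906, -210.16107177734375), 23.423423767089844)
0.056029111651657984 161.07907871905905
```

```bash
sed -i 's/^A=.*;/A=np.array([.4928,-.2074]);/' h.py; python3 - <<'E'
from h import *
R=Ro.from_quat(get_obs()["tool_rot"]); p=[*knob(160.5),.301]
print([rel([*knob(a),.301],R,p)[:2].round(2).tolist() for a in np.linspace(160.5,70.5,13)[1:]])
E
```

```text
[[0.0, -0.18], [0.03, -0.36], [0.08, -0.53], [0.15, -0.7], [0.24, -0.85], [0.35, -0.99], [0.48, -1.12], [0.62, -1.23], [0.78, -1.31], [0.95, -1.38], [1.12, -1.42], [1.3, -1.45]]
```

move_arm([
  [[0, -0.18, 0, 0, 0, 0], [0.03, -0.36, 0, 0, 0, 0], [0.08, -0.53, 0, 0, 0, 0], [0.15, -0.7, 0, 0, 0, 0], [0.24, -0.85, 0, 0, 0, 0], [0.35, -0.99, 0, 0, 0, 0], [0.48, -1.12, 0, 0, 0, 0], [0.62, -1.23, 0, 0, 0, 0], [0.78, -1.31, 0, 0, 0, 0], [0.95, -1.38, 0, 0, 0, 0], [1.12, -1.42, 0, 0, 0, 0], [1.3, -1.45, 0, 0, 0, 0]],
])

```text
time: 5.0
position: [0.4409, -0.1888, 0.3021]
tool_rot: [0.839, 0.543, -0.001, 0.002]
ft_force: [-2.9, -5.5, 1.9]
grip_width: 0.0208
grip_force: 40.0
```

```bash
cat > st.py <<'E'
from h import *
o=get_obs(); p=o["position"][:2]-A; t=np.arctan2(p[1],p[0]); f=o["ft_force"]
print(o["time"],o["position"],f.round(1),o["grip_width"],o["grip_force"],"r",np.hypot(*p),"ang",np.rad2deg(t-YV),"tang(cw+)",f[0]*np.sin(t)-f[1]*np.cos(t),"rad",f[0]*np.cos(t)+f[1]*np.sin(t))
E
python3 st.py; python3 - <<'E'
from h import *
R=Ro.from_quat([.84,.543,0,0]); p=[*knob(70.5),.301]
print([rel([*knob(a),.301],R,p)[:2].round(2).tolist() for a in np.linspace(70.5,-13.5,13)[1:]])
E
```

```text
5.0 [ 0.44090802 -0.18875683  0.30213128] [-2.9 -5.5  1.9] 0.020756966129795964 40.00019693747163 r 0.05513932138736976 ang 71.8882223352583 tang(cw+) -6.167513153587474 rad 0.8201791008986326
[[0.17, 0.0], [0.33, 0.02], [0.5, 0.06], [0.65, 0.13], [0.8, 0.21], [0.94, 0.3], [1.06, 0.42], [1.17, 0.54], [1.26, 0.68], [1.34, 0.83], [1.4, 0.99], [1.43, 1.16]]
```

Force is about 6 N tangential, so the crank is turning as expected. Continuing the arc.

move_arm([
  [[0.17, 0, 0, 0, 0, 0], [0.33, 0.02, 0, 0, 0, 0], [0.5, 0.06, 0, 0, 0, 0], [0.65, 0.13, 0, 0, 0, 0], [0.8, 0.21, 0, 0, 0, 0], [0.94, 0.3, 0, 0, 0, 0], [1.06, 0.42, 0, 0, 0, 0], [1.17, 0.54, 0, 0, 0, 0], [1.26, 0.68, 0, 0, 0, 0], [1.34, 0.83, 0, 0, 0, 0], [1.4, 0.99, 0, 0, 0, 0], [1.43, 1.16, 0, 0, 0, 0]],
])

```text
time: 6.5
position: [0.5051, -0.1542, 0.302]
tool_rot: [0.84, 0.543, -0.002, -0.002]
ft_force: [-6.2, -0.1, 8.2]
grip_width: 0.0208
grip_force: 40.0
```

```bash
python3 st.py; python3 - <<'E'
from h import *
R=Ro.from_quat([.84,.543,0,0]); p=[*knob(-13.5),.301]
print([(a,rel([*knob(a),.301],R,p)[:2].round(2).tolist()) for a in np.arange(-16.5,-42,-3)])
c=camera("scene"); cv2.imwrite("pics/s2.png",cv2.resize(c["pixels"][120:300,160:400],(720,540),interpolation=2))
E
```

```text
6.5 [ 0.50508719 -0.15422753  0.30201707] [-6.2 -0.1  8.2] 0.020836647136869522 40.00180015806109 r 0.054573684703014574 ang -11.361618030688096 tang(cw+) -6.028120315828034 rad -1.4708449489484068
[(np.float64(-16.5), [0.01, 0.07]), (np.float64(-19.5), [0.02, 0.14]), (np.float64(-22.5), [0.02, 0.22]), (np.float64(-25.5), [0.02, 0.29]), (np.float64(-28.5), [0.01, 0.36]), (np.float64(-31.5), [0.0, 0.43]), (np.float64(-34.5), [-0.01, 0.5]), (np.float64(-37.5), [-0.03, 0.57]), (np.float64(-40.5), [-0.05, 0.64])]
```

View pics/s2.png

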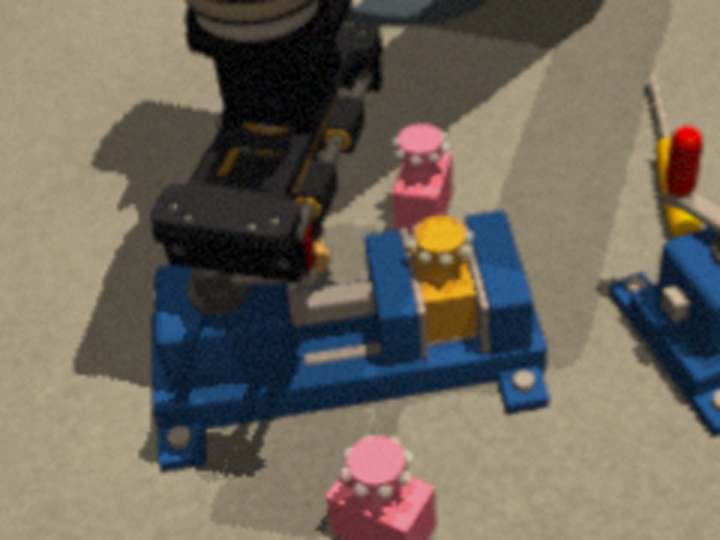

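The holder (crop px 440,285) stands upright between the jaws, just at contact. Now tightening in small steps while I watch the force.

move_arm([
  [[0.01, 0.07, 0, 0, 0, 0], [0.02, 0.14, 0, 0, 0, 0], [0.02, 0.22, 0, 0, 0, 0], [0.02, 0.29, 0, 0, 0, 0], [0.02, 0.29, 0, 0, 0, 0]],
])

```text
time: 7.18
position: [0.5128, -0.1566, 0.3019]
tool_rot: [0.839, 0.544, -0.005, -0.007]
ft_force: [-14.8, 2.8, 16.1]
grip_width: 0.021
grip_force: 40.0
```

```bash
python3 st.py
```

```text
7.175 [ 0.51276731 -0.15655894  0.30189593] [-14.8   2.8  16.1] 0.020984521415673307 40.0031808251515 r 0.054621485368514106 ang -19.79191507774766 tang(cw+) -14.803523891240644 rad -2.794953965557154
```

move_arm([
  [[0, 0.04, 0, 0, 0, 0], [0, 0.08, 0, 0, 0, 0], [0, 0.12, 0, 0, 0, 0], [0, 0.12, 0, 0, 0, 0], [0, 0.12, 0, 0, 0, 0]],
])

```text
time: 7.8
position: [0.5148, -0.1574, 0.3018]
tool_rot: [0.839, 0.544, -0.008, -0.011]
ft_force: [-21.4, 5.8, 22.9]
grip_width: 0.0209
grip_force: 40.0
```

```bash
python3 st.py;  python3 - <<'E'
from h import *
print(get_obs()["moment"])
c=camera("wrist"); cv2.imwrite("pics/w3.png",c["pixels"])
E
```

```text
7.8 [ 0.51476582 -0.15736429  0.30176878] [-21.4   5.8  22.9] 0.02092417682219171 40.00412864377722 r 0.054644944737216226 ang -22.051609151504326 tang(cw+) -21.91720746406047 rad -3.328407724400261
[ 0.64024368  3.52957339 -0.01156072]
```

View pics/w3.png

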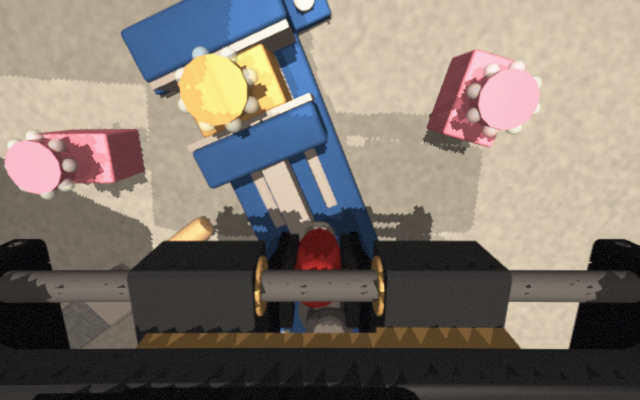

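```bash
cat >> st.py <<'E'
R=Ro.from_quat(o["tool_rot"]); g=o["position"]+R.apply([0,0,.164]); p=g[:2]-A
print("grasp",g,"r",np.hypot(*p),"ang",np.rad2deg(np.arctan2(p[1],p[0])-YV))
c=camera("wrist"); P=cloud(c); H,S,V=cv2.split(cv2.cvtColor(c["pixels"],cv2.COLOR_BGR2HSV))
m=((H<8)|(H>172))&(S>150)&(P[...,2]>.15)&(P[...,2]<.17); a=P[m]; print("knob top",a.mean(0),len(a))
# holder, jaws in the vise frame
x=np.array([np.cos(YV),np.sin(YV)]); q=(P[...,:2]-A)@x; y=(P[...,:2]-A)@np.array([-x[1],x[0]])
g=(H>15)&(H<32)&(S>120)&(abs(y)<.04)&(q>.1)&(q<.18); t=g&(P[...,2]>.102)&(P[...,2]<.112)
print("cup top vise xy",q[t].mean(),y[t].mean(),"z",np.percentile(P[...,2][t],[5,50,95]),t.sum())
b=(H>100)&(H<125)&(S>120)&(abs(P[...,2]-.079)<.006)&(q>.09)&(q<.135)
print("moving jaw blue x range",np.percentile(q[b],[1,99]))
b=(S<80)&(abs(P[...,2]-.079)<.006)&(abs(y)<.04)
print("grey plates x", np.histogram(q[b&(q>.1)&(q<.19)],bins=np.arange(.1,.19,.004)))
E
python3 st.py
```

```text
7.85 [ 0.51476591 -0.15737344  0.30175104] [-21.7   5.1  23.5] 0.020936378540796517 40.00406418694183 r 0.05463659608280931 ang -22.055551273269128 tang(cw+) -21.876392042823717 rad -4.032426899256919
grasp [ 0.51063782 -0.15573499  0.13781119] r 0.05465766700078716 ang -17.397704035903416
knob top [ 0.51184281 -0.15088159  0.15365681] 357
cup top vise xy 0.14735915247609357 0.008697513789026503 z [0.10387825 0.10502093 0.10609597] 1573
moving jaw blue x range [0.09961868 0.12388918]
grey plates x (array([  5,   8,   8,   8,   5,   7, 778, 177,   0,   0,   0,   0,   0,
         0,   0,   0, 630, 279,   6,   0,   0,   0]), array([0.1  , 0.104, 0.108, 0.112, 0.116, 0.12 , 0.124, 0.128, 0.132,
       0.136, 0.14 , 0.144, 0.148, 0.152, 0.156, 0.16 , 0.164, 0.168,
       0.172, 0.176, 0.18 , 0.184, 0.188]))
```

move_arm([
  [[0, 0, 0, 0, 0, 0], [0, 0, 0, 0, 0, 0], [0, 0, 0, 0, 0, 0], [0, 0, 0, 0, 0, 0], [0, 0, 0, 0, 0, 0], [0, 0, 0, 0, 0, 0]],
])

```text
time: 8.65
position: [0.5148, -0.1574, 0.3018]
tool_rot: [0.839, 0.544, -0.008, -0.011]
ft_force: [-22.2, 4.9, 22.5]
grip_width: 0.0209
grip_force: 40.0
```

```bash
python3 st.py | head -2
```

```text
8.65 [ 0.51476202 -0.15736858  0.30177104] [-22.2   4.9  22.5] 0.02088831445104903 40.00398739473894 r 0.05463948649595352 ang -22.04977252077043 tang(cw+) -22.32034464936428 rad -4.490906305874833
grasp [ 0.51064363 -0.15572951  0.13783095] r 0.05466474843845365 ang -17.40158569133148
```

```bash
python3 - <<'E'
from h import *
c=camera("scene"); cv2.imwrite("pics/s4.png",cv2.resize(c["pixels"][150:270,195:355],(800,600),interpolation=2))
P=cloud(c); sub=(slice(150,270),slice(195,355)); np.savez("scene4.npz",**c)
E
```

```text
(no output)
```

View pics/s4.png

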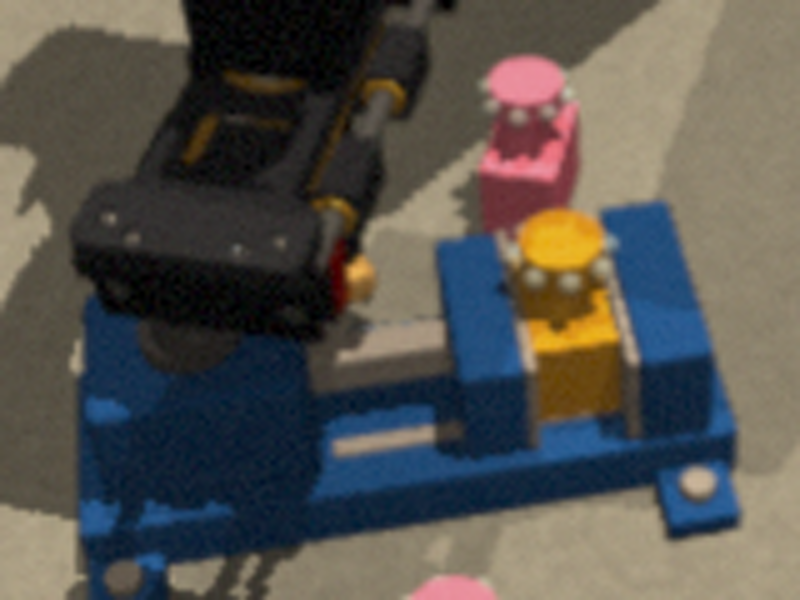

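move_arm([
  [[0, 0, 0, 0, 0, 0], [0, 0, 0, 0, 0, 0], [0, 0, 0, 0, 0, 0]],
], claw=0)

```text
time: 9.12
position: [0.5195, -0.1591, 0.3013]
tool_rot: [0.84, 0.543, -0.002, -0.004]
ft_force: [-4.3, 1.8, 3.8]
grip_width: 0.0402
grip_force: 2.6
```

```bash
python3 st.py
```

```text
9.125 [ 0.51949648 -0.15913098  0.30133936] [-4.3  1.8  3.8] 0.04023149109313868 2.5514308316633105 r 0.055159773592617235 ang -27.295965201574045 tang(cw+) -4.605330406853964 rad -0.48655654826227024
grasp [ 0.5181639  -0.15843614  0.13734625] r 0.05514332710336195 ang -25.734727289499535
knob top [ 0.51020831 -0.15314786  0.15444115] 349
cup top vise xy 0.14750099546879256 0.008117873293807146 z [0.10378333 0.10499106 0.10611493] 1800
moving jaw blue x range [0.09952911 0.12381472]
grey plates x (array([  5,   6,   4,   4,   6,   5, 820, 170,   0,   0,   0,   0,   0,
         0,   0,   0, 643, 278,   4,   0,   0,   0]), array([0.1  , 0.104, 0.108, 0.112, 0.116, 0.12 , 0.124, 0.128, 0.132,
       0.136, 0.14 , 0.144, 0.148, 0.152, 0.156, 0.16 , 0.164, 0.168,
       0.172, 0.176, 0.18 , 0.184, 0.188]))
```

move_arm([
  [[0, -0.1, 0, 0, 0, 0], [0, -0.2, 0, 0, 0, 0], [0, -0.2, -0.2, 0, 0, 0], [0, -0.2, -0.7, 0, 0, 0], [0, -0.2, -1.4, 0, 0, 0], [0, -0.2, -1.6, 0, 0, 0], [0, -0.2, -1.6, 0, 0, 0]],
])

```text
time: 10.05
position: [0.5151, -0.1575, 0.3661]
tool_rot: [0.84, 0.543, 0.0, 0.001]
ft_force: [0.3, -0.2, -0.4]
grip_width: 0.0433
grip_force: 0.0
```

```bash
cat > kn.py <<'E'
from h import *
for n in("wrist","scene"):
    c=camera(n); P=cloud(c); H,S,V=cv2.split(cv2.cvtColor(c["pixels"],cv2.COLOR_BGR2HSV))
    m=((H<8)|(H>172))&(S>150)&(P[...,2]>.105)&(P[...,2]<.17)&(P[...,1]<-.1)&(P[...,1]>-.3)
    a=P[m]; print(n,len(a))
    for lo in (.12,.135,.157):
        b=a[(a[:,2]>=lo)&(a[:,2]<lo+.015)]
        if len(b):
            # least-squares circle radius 11 mm through side points
            from scipy.optimize import least_squares
            f=lambda s:np.hypot(b[:,0]-s[0],b[:,1]-s[1])-.011
            cam=np.linalg.inv(c["extrinsics"])[:2,3]; s0=b[:,:2].mean(0); s0=s0+(s0-cam)/np.linalg.norm(s0-cam)*.008
            s=least_squares(f,s0,loss="soft_l1",f_scale=.001).x if lo<.15 else b[:,:2].mean(0)
            p=s-A; print(lo,len(b),s.round(4),"r",np.hypot(*p).round(4),"ang",(np.rad2deg(np.arctan2(p[1],p[0])-YV)).round(1))
E
python3 st.py|grep -v knob; python3 kn.py
```

```text
10.05 [ 0.51510548 -0.1574627   0.36614317] [ 0.3 -0.2 -0.4] 0.04329287785681448 0.0 r 0.05469249326533271 ang -22.418872299331007 tang(cw+) 0.3751200852101323 rad -0.01010306996246138
grasp [ 0.51536396 -0.15760699  0.20214343] r 0.054666952302321416 ang -22.727902258329713
cup top vise xy 0.13628896611704305 0.00645541270930208 z [0.10372462 0.10498871 0.10619807] 374
moving jaw blue x range [0.09937211 0.12347631]
grey plates x (array([  1,   5,   5,   4,   5,  12, 507,  80,   0,   0,   0,   0,   0,
         0,   0,   0, 410, 194,   0,   0,   0,   0]), array([0.1  , 0.104, 0.108, 0.112, 0.116, 0.12 , 0.124, 0.128, 0.132,
       0.136, 0.14 , 0.144, 0.148, 0.152, 0.156, 0.16 , 0.164, 0.168,
       0.172, 0.176, 0.18 , 0.184, 0.188]))
wrist 1332
0.12 181 [ 0.5086 -0.1553] r 0.0545 ang -15.2
0.135 227 [ 0.5086 -0.1553] r 0.0545 ang -15.2
0.157 284 [ 0.5088 -0.1547] r 0.055 ang -15.2
scene 209
0.12 59 [ 0.5077 -0.1569] r 0.0526 ang -14.7
0.135 63 [ 0.5078 -0.1568] r 0.0528 ang -14.9
0.157 19 [ 0.512  -0.1549] r 0.0559 ang -18.4
```

move_arm([
  [[-0.01, -0.17, 0.2, 0, 0, 0], [-0.01, -0.17, 0.8, 0, 0, 0], [-0.01, -0.17, 1.4, 0, 0, 0], [-0.01, -0.17, 1.6, 0, 0, 0], [-0.01, -0.17, 1.6, 0, 0, 0]],
])

```text
time: 10.82
position: [0.5083, -0.1548, 0.3008]
tool_rot: [0.84, 0.543, -0.001, -0.001]
ft_force: [-0.1, -0.6, 0.1]
grip_width: 0.0434
grip_force: 0.0
```

move_arm([
  [[0, 0, 0, 0, 0, 0], [0, 0, 0, 0, 0, 0], [0, 0, 0, 0, 0, 0]],
], claw=1, squeeze=30)

```text
time: 11.2
position: [0.5087, -0.155, 0.3022]
tool_rot: [0.84, 0.543, 0.0, 0.0]
ft_force: [-0.5, 0.3, 2.3]
grip_width: 0.0214
grip_force: 22.7
```

```bash
python3 st.py|head -2
```

```text
11.2 [ 0.50866805 -0.15495835  0.30220614] [-0.5  0.3  2.3] 0.021357214575612883 22.659952794201672 r 0.05478979187454742 ang -15.185022615254494 tang(cw+) -0.5885822794091077 rad 0.13804798548963323
grasp [ 0.50880461 -0.15503511  0.13820622] r 0.05475608812155503 ang -15.34505002445295
```

move_arm([
  [[0, 0.05, -0.02, 0, 0, 0], [0, 0.1, -0.03, 0, 0, 0], [0, 0.15, -0.05, 0, 0, 0], [0, 0.2, -0.06, 0, 0, 0], [0, 0.2, -0.06, 0, 0, 0]],
])

```text
time: 11.88
position: [0.5119, -0.1563, 0.3022]
tool_rot: [0.839, 0.543, -0.004, -0.007]
ft_force: [-10.8, 2.4, 1.1]
grip_width: 0.0212
grip_force: 30.0
```

```bash
python3 st.py|head -2
```

```text
11.875 [ 0.51192643 -0.15631908  0.30220045] [-10.8   2.4   1.1] 0.021225147041178054 29.999653642298654 r 0.05454429512954754 ang -18.877602808905415 tang(cw+) -10.930871673806553 rad -1.5543484622835821
grasp [ 0.50945792 -0.15522037  0.13822271] r 0.05477408381126229 ang -16.05526033166631
```

move_arm([
  [[0, 0.05, -0.02, 0, 0, 0], [0, 0.1, -0.03, 0, 0, 0], [0, 0.15, -0.05, 0, 0, 0], [0, 0.2, -0.07, 0, 0, 0], [0, 0.2, -0.07, 0, 0, 0]],
])

```text
time: 12.55
position: [0.5154, -0.1578, 0.3022]
tool_rot: [0.839, 0.544, -0.009, -0.014]
ft_force: [-19.3, 4.3, -4.9]
grip_width: 0.0209
grip_force: 30.0
```

```bash
python3 st.py|head -2
```

```text
12.55 [ 0.51535239 -0.1577504   0.3022086 ] [-19.3   4.3  -4.9] 0.020898658727954808 29.997497022268362 r 0.05453158333066368 ang -22.779023086632204 tang(cw+) -19.321221967941202 rad -4.069263344375138
grasp [ 0.51046304 -0.15555739  0.13829617] r 0.05476895948714677 ang -17.16423983628747
```

```bash
python3 kn.py; python3 - <<'E'
from h import *
o=get_obs(); print(o["ft_force"],o["moment"],o["q"],o["joint_torque"])
F=o["ft_force"];M=o["moment"]
R=Ro.from_quat(o["tool_rot"]); print("tool axes F",R.inv().apply(F),"M",R.inv().apply(M))
c=camera("wrist"); cv2.imwrite("pics/w5.png",c["pixels"])
E
```

```text
wrist 1597
0.12 489 [ 0.5092 -0.1554] r 0.0546 ang -15.9
0.135 618 [ 0.5092 -0.1553] r 0.0546 ang -15.9
0.157 40 [ 0.5077 -0.1601] r 0.0496 ang -15.8
scene 40
0.12 19 [ 0.5206 -0.1612] r 0.0539 ang -29.4
0.135 17 [ 0.5185 -0.16  ] r 0.0539 ang -26.8
[-18.83998993   4.89422197  -4.8349993 ] [0.41429763 2.71383904 0.01467501] [-0.50387032  0.56450325  1.73319573 -0.00348739  0.87629844 -0.0804834 ] [ 6.76775146e-01 -4.45708323e+01 -2.40502578e+01  1.17243949e+00
 -4.63507533e+00 -9.79908655e-03]
tool axes F [ -3.23472006 -19.02735976   5.45637372] M [ 2.64609942 -0.73133771  0.0091231 ]
```

View pics/w5.png

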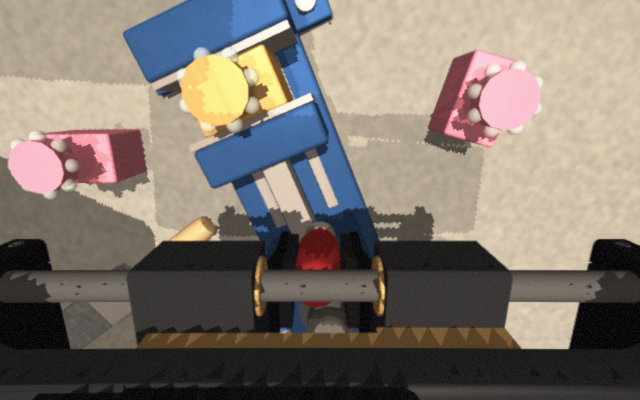

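The force rises steadily (19 N now) while the knob barely moves past contact. I'll push a little more with a stronger grip, then check what remains after letting go.

move_arm([
  [[0, 0, 0, 0, 0, 0], [0, 0.05, 0, 0, 0, 0], [0, 0.1, 0, 0, 0, 0], [0, 0.15, 0, 0, 0, 0], [0, 0.2, 0, 0, 0, 0], [0, 0.25, 0, 0, 0, 0], [0, 0.25, 0, 0, 0, 0], [0, 0.25, 0, 0, 0, 0]],
], squeeze=60)

```text
time: 13.75
position: [0.5198, -0.1595, 0.3019]
tool_rot: [0.839, 0.544, -0.014, -0.021]
ft_force: [-31.7, 9.2, 8.7]
grip_width: 0.0207
grip_force: 60.0
```

```bash
python3 st.py; python3 kn.py
```

```text
13.75 [ 0.51978814 -0.15951699  0.30189341] [-31.7   9.2   8.7] 0.020671829054318542 59.996831314192605 r 0.054964921384636954 ang -27.75676514273356 tang(cw+) -32.07872133723034 rad -7.560291938928737
grasp [ 0.51220608 -0.15615998  0.13810317] r 0.05479174972613934 ang -19.09312791018664
knob top [ 0.5124154  -0.15083048  0.15367207] 356
cup top vise xy 0.1478744909589916 0.007399236300632741 z [0.10377305 0.1050118  0.10611217] 2020
moving jaw blue x range [0.09970728 0.12394132]
grey plates x (array([  6,   6,   8,   7,   7,   8, 763, 189,   0,   0,   0,   0,   0,
         0,   0,   0, 603, 267,   7,   0,   0,   0]), array([0.1  , 0.104, 0.108, 0.112, 0.116, 0.12 , 0.124, 0.128, 0.132,
       0.136, 0.14 , 0.144, 0.148, 0.152, 0.156, 0.16 , 0.164, 0.168,
       0.172, 0.176, 0.18 , 0.184, 0.188]))
wrist 1600
0.12 494 [ 0.5103 -0.1557] r 0.0546 ang -17.1
0.135 608 [ 0.5104 -0.1557] r 0.0546 ang -17.1
0.157 50 [ 0.5087 -0.16  ] r 0.05 ang -16.9
scene 40
0.12 22 [ 0.5228 -0.1614] r 0.0549 ang -31.4
0.135 12 [ 0.522  -0.1597] r 0.0559 ang -29.8
```

move_arm([
  [[0, 0, 0, 0, 0, 0], [0, 0, 0, 0, 0, 0], [0, -0.15, 0, 0, 0, 0], [0, -0.3, 0, 0, 0, 0], [0, -0.42, 0, 0, 0, 0], [0, -0.42, 0, 0, 0, 0]],
], claw=0)

```text
time: 14.65
position: [0.5178, -0.1592, 0.3076]
tool_rot: [0.84, 0.543, 0.001, 0.002]
ft_force: [0.3, -0.5, 0.6]
grip_width: 0.0433
grip_force: 0.0
```

```bash
python3 st.py|head -2; python3 kn.py
```

```text
14.65 [ 0.51775531 -0.15922799  0.30759078] [ 0.3 -0.5  0.6] 0.04334751570782745 0.0 r 0.0542522818251989 ang -25.73623284068289 tang(cw+) 0.47943181237628185 rad -0.2996251674075053
grasp [ 0.51827252 -0.15950558  0.14359183] r 0.05424688888014312 ang -26.356160725161565
wrist 1666
0.12 438 [ 0.5085 -0.1551] r 0.0546 ang -15.1
0.135 590 [ 0.5086 -0.1551] r 0.0546 ang -15.1
0.157 13 [ 0.5179 -0.15  ] r 0.0627 ang -22.0
scene 62
0.12 36 [ 0.5079 -0.1574] r 0.0522 ang -15.1
0.135 6 [ 0.5095 -0.1607] r 0.0496 ang -18.1
```

move_arm([
  [[0, 0.1, 0.05, 0, 0, 0], [0, 0.2, 0.05, 0, 0, 0], [0, 0.3, 0.05, 0, 0, 0], [0, 0.4, 0.05, 0, 0, 0], [0, 0.4, 0.05, 0, 0, 0]],
])

```text
time: 15.42
position: [0.5251, -0.1615, 0.3037]
tool_rot: [0.839, 0.543, -0.007, -0.012]
ft_force: [-17.6, 8.8, 16.3]
grip_width: 0.0438
grip_force: 10.2
```

```bash
python3 st.py|head -2; python3 kn.py|head -4;python3 - <<'E'
from h import *
c=camera("scene");P=cloud(c)
q=(P[...,:2]-A)@np.array([np.cos(YV),np.sin(YV)]); y=(P[...,:2]-A)@np.array([-np.sin(YV),np.cos(YV)])
# anything standing along the slide between crank box and fixed jaw, max height per x
for lo in np.arange(.04,.2,.01):
    m=(q>lo)&(q<lo+.01)&(abs(y)<.05)&(c["range_z"]>0)
    print(round(lo,2),m.sum(),np.percentile(P[...,2][m],[50,98]).round(3) if m.sum() else "",end=" | ")
E
```

```text
15.425 [ 0.52512256 -0.16146318  0.30369741] [-17.6   8.8  16.3] 0.043823139868819076 10.150321235996671 r 0.05616884948386581 ang -33.48139809934265 tang(cw+) -19.500251147055536 rad -2.9247283606306347
grasp [ 0.52096841 -0.15935222  0.13976362] r 0.05569603357165099 ang -28.731322990444898
wrist 1562
0.12 485 [ 0.5095 -0.1554] r 0.0546 ang -16.2
0.135 612 [ 0.5095 -0.1554] r 0.0546 ang -16.1
0.157 27 [ 0.507  -0.1597] r 0.0498 ang -14.9
0.04 458 [0.229 0.465] | 0.05 409 [0.066 0.465] | 0.06 406 [0.066 0.465] | 0.07 639 [0.23  0.463] | 0.08 547 [0.215 0.487] | 0.09 583 [0.204 0.487] | 0.1 776 [0.236 0.482] | 0.11 627 [0.22  0.475] | 0.12 440 [0.079 0.469] | 0.13 341 [0.073 0.463] | 0.14 296 [0.067 0.107] | 0.15 289 [0.065 0.107] | 0.16 303 [0.066 0.103] | 0.17 279 [0.079 0.081] | 0.18 273 [0.079 0.082] | 0.19 181 [0.078 0.081] |
```

```bash
python3 - <<'E'
from h import *
o=get_obs()
R=Ro.from_quat(o["tool_rot"]); F=R.inv().apply(o["ft_force"]); M=R.inv().apply(o["moment"]); print(F.round(2),M.round(3))
for y in(-.04,-.0217,-.01,0,.02): 
    z=(y*F[2]-M[0])/F[1]; x=(z*F[0]-M[1])/F[2]; print("y",y,"z",round(z,4),"x",round(x,4),"Mz resid",round(x*F[1]-y*F[0]-M[2],3), o["position"][2]-z)
# gripper underside height map from the scene camera near the knob
c=camera("scene");P=cloud(c); H,S,V=cv2.split(cv2.cvtColor(c["pixels"],cv2.COLOR_BGR2HSV))
m=(V<45)&(P[...,2]>.09)&(P[...,2]<.3)&(np.hypot(P[...,0]-.52,P[...,1]+.16)<.12)
print("dark low z",np.sort(P[m][:,2])[:5], P[m][np.argsort(P[m][:,2])[:5]])
E
```

```text
[  0.32 -19.69 -15.16] [ 3.677 -0.112  0.04 ]
y -0.04 z 0.1559 x -0.0106 Mz resid 0.182 0.14778811719467955
y -0.0217 z 0.17 x -0.0109 Mz resid 0.182 0.13370589082921266
y -0.01 z 0.179 x -0.0111 Mz resid 0.182 0.12470250020211088
y 0 z 0.1867 x -0.0113 Mz resid 0.182 0.11700729453792133
y 0.02 z 0.2021 x -0.0116 Mz resid 0.182 0.10161688320954221
dark low z [0.0901312  0.09018096 0.09022535 0.09026875 0.09050489] [[ 0.51113029 -0.21192642  0.0901312 ]
 [ 0.49674371 -0.22806879  0.09018096]
 [ 0.50248815 -0.22647535  0.09022535]
 [ 0.50651954 -0.20969226  0.09026875]
 [ 0.50851722 -0.2022228   0.09050489]]
```

The contact force acts wholly on the knob at mid-height. The knob moves only about 1–2° past contact while the pull reaches 33 N, so the jaws are hard up against the holder. Easing off slowly, then retreating.

move_arm([
  [[0, -0.05, 0, 0, 0, 0], [0, -0.1, 0, 0, 0, 0], [0, -0.15, 0, 0, 0, 0], [0, -0.2, 0, 0, 0, 0], [0, -0.25, 0, 0, 0, 0], [0, -0.3, 0, 0, 0, 0], [0, -0.35, 0, 0, 0, 0], [0, -0.4, 0, 0, 0, 0], [0, -0.45, 0, 0, 0, 0], [0, -0.5, 0, 0, 0, 0], [0, -0.5, 0, 0, 0, 0]],
])

```text
time: 17.05
position: [0.5134, -0.1572, 0.3049]
tool_rot: [0.84, 0.543, 0.0, 0.0]
ft_force: [-0.4, -0.6, -0.1]
grip_width: 0.0439
grip_force: 0.0
```

```bash
python3 st.py|head -2; python3 kn.py|head -4
```

```text
17.05 [ 0.51339229 -0.15715002  0.30488762] [-0.4 -0.6 -0.1] 0.04392054718687032 0.0 r 0.054305645864815136 ang -20.633672477056212 tang(cw+) -0.11314841717291446 rad -0.6901943219159579
grasp [ 0.51346309 -0.15718983  0.14088764] r 0.05429570975064625 ang -20.71873677034053
wrist 1566
0.12 453 [ 0.5086 -0.1552] r 0.0546 ang -15.1
0.135 593 [ 0.5085 -0.1552] r 0.0546 ang -15.1
0.157 8 [ 0.5106 -0.154 ] r 0.0563 ang -16.8
```

move_arm([
  [[0, 0, -0.5, 0, 0, 0], [0, 0, -1.5, 0, 0, 0], [0, 0, -2.5, 0, 0, 0], [-1, 0, -2.5, 0, 0, 0], [-2, 0, -2.5, 0, 0, 0], [-3, 0, -2.5, 0, 0, 0], [-3, 0, -2.5, 0, 0, 0]],
])

```text
time: 18.08
position: [0.4634, -0.2688, 0.4049]
tool_rot: [0.841, 0.541, -0.0, 0.001]
ft_force: [0.6, 0.1, 0.5]
grip_width: 0.0432
grip_force: 0.0
```

```bash
python3 kn.py; python3 - <<'E'
from h import *
print(get_obs()["time"],get_obs()["position"])
cs=camera("scene");ct=camera("wrist")
a=cv2.resize(cs["pixels"][150:270,195:355],(400,300),interpolation=2); b=cv2.resize(ct["pixels"],(480,300))
cv2.imwrite("pics/f6.png",np.hstack([a,b])[:, :800])
E
```

```text
wrist 950
0.12 68 [ 0.5089 -0.1551] r 0.0547 ang -15.4
0.135 106 [ 0.5089 -0.1551] r 0.0547 ang -15.4
0.157 174 [ 0.5083 -0.1568] r 0.0529 ang -15.3
scene 239
0.12 58 [ 0.5079 -0.1566] r 0.053 ang -14.9
0.135 63 [ 0.5077 -0.1568] r 0.0527 ang -14.7
0.157 30 [ 0.5099 -0.1567] r 0.0535 ang -16.9
18.175 [ 0.4639298  -0.26652667  0.40469773]
```

View pics/f6.png

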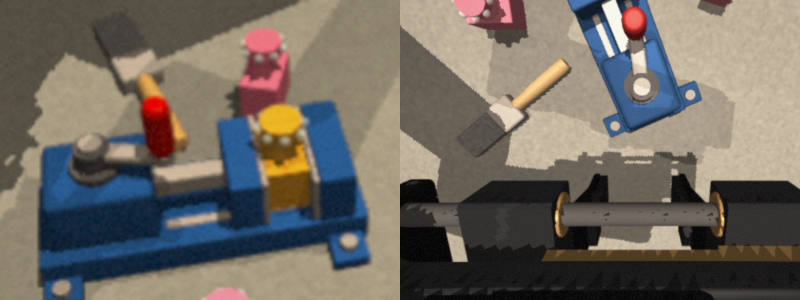

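The scene crop shows the holder (left half, px 285,170) upright and flush between both jaw plates. The knob is parked just past +x, and the gripper is clear of everything.

```bash
python3 -c "
from rig import *
print(hand_in())"
```

```text
the job is handed in; nothing more can be done
None
```

I handed the job in with the candle holder upright and flush between both jaws, though I can't confirm it counts as firmly clamped: the crank stopped at about 15° past +x, where the jaws meet the holder. I pulled to about 32 N at the knob, but it moved only 1–2° further and sprang back when released, so the expected 10–20° of extra turn never came; the other vise was not touched.

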